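# Line up the shed's paint tins by height

### The job

Line up the four tins on the plank in order of height, each standing upright on the middle of its own round mat: the tallest on the mat next to the red block, then shorter and shorter, with the shortest on the mat farthest from the red block. Do not knock over any tin, and leave the amber jar standing where it is.

Things in the scene. Friction and masses are not known exactly. Their poses are not given: they have to be found in the camera images.
- yellow_tin: Yellow spray tin with a yellow cap, a plain upright round tin 52 mm across and 150 mm tall with straight sides; loose, about 0.15 to 0.4 kg, starts standing on the table. Origin: centre of its underside; z axis up
- green_tin: Green tin with a bare steel lid and a green dab on it, a plain upright round tin 56 mm across and 115 mm tall with straight sides; loose, about 0.15 to 0.4 kg, starts standing on the table. Origin: centre of its underside; z axis up
- blue_tin: Blue tin with a bare steel lid and a blue dab on it, a plain upright round tin 60 mm across and 85 mm tall with straight sides; loose, about 0.15 to 0.4 kg, starts standing on the table. Origin: centre of its underside; z axis up
- white_tin: Squat white tin with a white lid, a plain upright round tin 60 mm across and 55 mm tall with straight sides; loose, about 0.15 to 0.4 kg, starts standing on the table. Origin: centre of its underside; z axis up
- mat_black: Black rubber round mat, 72 mm across, fixed on the plank; one of four in a straight row, neighbours 100 mm apart centre to centre. Its flat top is 22 mm above the table. Origin: centre of its underside, 4 mm below its top; z axis up. Its colour has no meaning and its place in the row changes
- mat_cork: Tan cork round mat, 72 mm across, fixed on the plank; one of four in a straight row, neighbours 100 mm apart centre to centre. Its flat top is 22 mm above the table. Origin: centre of its underside, 4 mm below its top; z axis up. Its colour has no meaning and its place in the row changes
- mat_blue: Blue felt round mat, 72 mm across, fixed on the plank; one of four in a straight row, neighbours 100 mm apart centre to centre. Its flat top is 22 mm above the table. Origin: centre of its underside, 4 mm below its top; z axis up. Its colour has no meaning and its place in the row changes
- mat_grey: Grey felt round mat, 72 mm across, fixed on the plank; one of four in a straight row, neighbours 100 mm apart centre to centre. Its flat top is 22 mm above the table. Origin: centre of its underside, 4 mm below its top; z axis up. Its colour has no meaning and its place in the row changes
- red_stop: Red block across one end of the plank (80 x 20 mm, top 48 mm above the table), marking where the row begins; which end varies. Mat centres lie 80, 180, 280 and 380 mm from it; the other end has a like block of pale wood. The plank is 500 x 100 mm, 18 mm thick; all this is fixed. Origin: centre of the block's underside; z up
- jar: Amber glass jar with a black lid, 58 mm across, 90 mm tall, loose, standing among the tins; not part of the row. Origin: centre of its underside; z axis up

How it is judged (in metres and radians):
At the end, for the whole second after the job is handed in: Counting from the red block, the mats carry the yellow (150 mm), green (115 mm), blue (85 mm) and white (55 mm) tin, each with its centre within 13 mm of its mat's centre, resting on the mat, upright within 0.1 rad and at rest; the amber jar stands upright within 30 mm of where it started ((horizontal distance between yellow_tin and mat_black below 0.013 m or horizontal distance between yellow_tin and mat_cork below 0.013 m or horizontal distance between yellow_tin and mat_blue below 0.013 m or horizontal distance between yellow_tin and mat_grey below 0.013 m) and horizontal distance between yellow_tin and red_stop between 0.05 and 0.11 m and height (world z) of yellow_tin between 0.018 and 0.027 m and angle between each of yellow_tin, green_tin, blue_tin, white_tin, jar's own z axis and vertical below 0.1 rad and linear speed of each of yellow_tin, green_tin, blue_tin, white_tin, jar below 0.02 m/s and angular speed of each of yellow_tin, green_tin, blue_tin, white_tin below 0.2 rad/s and (horizontal distance between green_tin and mat_black below 0.013 m or horizontal distance between green_tin and mat_cork below 0.013 m or horizontal distance between green_tin and mat_blue below 0.013 m or horizontal distance between green_tin and mat_grey below 0.013 m) and horizontal distance between green_tin and red_stop between 0.15 and 0.21 m and height (world z) of green_tin between 0.018 and 0.027 m and (horizontal distance between blue_tin and mat_black below 0.013 m or horizontal distance between blue_tin and mat_cork below 0.013 m or horizontal distance between blue_tin and mat_blue below 0.013 m or horizontal distance between blue_tin and mat_grey below 0.013 m) and horizontal distance between blue_tin and red_stop between 0.25 and 0.31 m and height (world z) of blue_tin between 0.018 and 0.027 m and (horizontal distance between white_tin and mat_black below 0.013 m or horizontal distance between white_tin and mat_cork below 0.013 m or horizontal distance between white_tin and mat_blue below 0.013 m or horizontal distance between white_tin and mat_grey below 0.013 m) and horizontal distance between white_tin and red_stop between 0.35 and 0.41 m and height (world z) of white_tin between 0.018 and 0.027 m and distance of jar from where it was at the start of the episode below 0.03 m); the robot touches nothing.
It fails at once if a tin is knocked over (tilted more than 0.7 rad) (angle between any of yellow_tin, green_tin, blue_tin, white_tin's own z axis and vertical above 0.7 rad).
It fails at once if the amber jar is knocked over (tilted more than 0.7 rad) or shifted more than 30 mm (distance of jar from where it was at the start of the episode above 0.03 m or angle between jar's own z axis and vertical above 0.7 rad).
It also fails if it takes over 109 s, if anything falls off the work surface, if the arm or the gripper's body presses on something with over 40 N, if the wrist force passes 120 N, or if a joint passes its speed limit or range.

### The arm

A 7-joint arm with a two-finger parallel gripper is mounted at the origin on the work surface. World frame = base frame: x ahead of the robot, y to its left, z up, the work surface at z = 0. Lengths are in mm, angles in rad, forces in N, time in s.
With the tool pointing down it reaches from about 425 to 950 mm from the base axis. Payload 4.7 kg.
Tool frame: the origin (TCP) lies on the centre line of the jaws, within the pads' length; the fingertips stand 25 mm ahead of it and the grasp point (between the pads) lies 6 mm ahead of it; z points along the fingers, x is the direction in which the jaws open and shut, and the axes are right-handed (so a half turn about z gives the same grasp; the last joint's range is limited). The gripper opens to 87 mm and grips with 3 to 60 N. Pads are 19 mm wide; open, the fingers measure 117 mm over their backs; the gripper's body (75 mm by 190 mm) begins 51 mm behind the grasp point.
Start: joints at [1.254, 0.469, -0.049, 1.532, 0.024, 1.141, -0.082], TCP at [191.642, -647.243, 213.273] pointing down, gripper open.
Joint ranges: [-2.59, 2.59], [-0.33, 1.99], [-1.39, 1.29], [0.1, 2.45], [-1.04, 4.18], [0.21, 1.99], [-2.66, 2.66]. Speed limits (rad/s): [2.57, 2.57, 3.14, 3.14, 3.14, 3.14, 3.14].

### API

Orientations are given as a unit quaternion [x, y, z, w].
In Python, from bench import robot, grab_frame, job, spotter gives the robot as it stands.
- The arm moves only by the tool move_arm, never from a script. Its argument "series" is a list that holds one entry, the list of rows, each a list of 7 numbers: the shift along the tool's x, y, z in cm, then the turn, a rotation vector about the tool's x, y, z in rad, then the finger opening in cm, from 0 to 8.7. In form: [[[tx, ty, tz, rx, ry, rz, hand], ...]]. A call has 1 to 20 rows; each row shifts and turns the commanded pose from where the row before left it, along the tool's axes as they then stand; what a row does not reach is not made up. A row lasts 1/10 s, in which the tool goes at most 50 mm and 8.59 degrees, less where a joint would pass 70% of its speed; a pose out of reach is approached as far as the arm can. A call is refused whole if a number of a shift passes 5 or a number of a turn 0.15, either way. A call with a gripper value outside its range is refused whole. The fingers move at their own pace and stop on an object; the grip force is fixed at half the most. Time passes only in rows, so rows that do not move let the fingers close. It gives the time, the measured TCP pose, the force and the opening at its end, in the units of the state.
- robot.sense(): the state, without advancing time (a new reading comes with each control period).
- grab_frame(name): name is "side" or "top" or "wrist"; returns a dict with "color" (420x560x3 uint8, blue, green, red), "fx", "fy", "cx", "cy" (pixels), "T" (4x4, takes a point from camera to world coordinates); the wrist camera has in their place "mount" (4x4, takes a point from camera to tool coordinates, whose origin is the TCP and whose axes are the tool frame's). Camera axes: x right, y up, looking along -z (the intrinsics and any distortion apply to the point x, -y, -z); pixel columns grow to the right and rows downward; lengths in mm; the calibration is good to about 2 mm. The wrist camera is an equidistant fisheye: a pixel r from the principal point sees the ray r / f radians off the axis. A picture is of the moment at which its call begins: read the wrist's pose just before it. There is no depth.
- job.finish_job(): hands the job in, once; it reports no verdict.
Trained networks look in a picture, given as the dict that the camera call returned (one of the last four; its "shot" number tells which), for a name from the list of things; names that differ only in an ending like _2 or _b are one class to them, and where a whole thing is asked for, a point or a joint stands for the part that bears it (a point fixed in the world has none). Each returns a list of dicts, best first, with "conf" (0 to 1); they miss things now and then, are a little off and sometimes report something else, mostly with a low value. They report only what shows in the picture. A call takes as long as a camera call.
- spotter.boxes_of(label, picture): "location" ([x, y, z] in mm, in world coordinates, good to about 4 mm: the middle of the surface that is visible of it).
The state is a dict: "t": time; "q": joint angles; "dq": joint speeds; "tau": joint torques, N m; "tcp_pos": TCP position; "tcp_rot": TCP orientation; "force": force on the tool from outside, world axes, zero at the start; "ft_torque": the same for the moment, N m; "width": finger opening in mm.
Only numpy, scipy, OpenCV 4.12 (cv2) and the standard library are available. Lean on these libraries where they do the work, as an engineer would, in place of code of your own. Each camera call takes 0.05 s, during which the arm holds its last target.

## Working session

There is one attempt and no reset: what is moved stays moved. The work goes in short steps, Python scripts to look and compute and a tool call to move; the robot and the scene stay as the last step left them, time stands still between calls to the robot, and variables do not carry over. Pictures are saved under pics/ and viewed, and the job is handed in when it is done.

Besides the shell and the picture viewer there is one more tool, called after "Emit:" as name([rows], argument=value, ...), one row to a line, values as JSON. move_arm: Moves the arm, as the interface text tells. Its arguments: {"type":"object","properties":{"series":{"type":"array","items":{"type":"array","items":{"type":"array","items":{"type":"number"}}}}},"required":["series"]}

```bash
mkdir -p pics; ls; python3 - <<'E'
from bench import robot, grab_frame, job, spotter
import cv2, numpy as np
s=robot.sense()
for k in ('t','tcp_pos','tcp_rot','width','force'): print(k,s[k])
names=['yellow_tin','green_tin','blue_tin','white_tin','mat_black','mat_cork','mat_blue','mat_grey','red_stop','jar']
for c in ('top','side'):
    f=grab_frame(c); cv2.imwrite(f'pics/{c}0.png',f['color'])
    print(c,f['fx'],f['cx'],f['cy'],np.round(f['T'],3).tolist(),[k for k in f])
    for n in names:
        try: print(n,[(np.round(d['location'],0).tolist(),round(d['conf'],2)) for d in spotter.boxes_of(n,f)[:3]])
        except Exception as e: print(n,e)
print(robot.sense()['t'])
E
```

```text
pics
t 0.0
tcp_pos [ 191.44011387 -646.65138727  212.2003197 ]
tcp_rot [ 8.01219452e-01 -5.98369822e-01 -8.06025376e-04 -5.45394713e-04]
width 86.80870159592314
force [0.17711939 0.13525341 0.86061537]
top 466.70408778479924 282.9831789189747 212.721579441512 [[0.021, 0.984, -0.177, 353.705], [-1.0, 0.023, 0.008, 19.726], [0.012, 0.177, 0.984, 1051.32], [0.0, 0.0, 0.0, 1.0]] ['color', 'fx', 'fy', 'cx', 'cy', 'T', 'shot']
yellow_tin [([444.0, -132.0, 149.0], 0.73)]
green_tin [([438.0, 162.0, 118.0], 0.56)]
blue_tin [([434.0, 3.0, 83.0], 0.9)]
white_tin [([424.0, 289.0, 53.0], 0.64)]
mat_black [([617.0, -46.0, 24.0], 0.9)]
mat_cork [([594.0, 155.0, 27.0], 0.63)]
mat_blue [([604.0, 59.0, 22.0], 0.78), ([594.0, 156.0, 22.0], 0.62)]
mat_grey [([627.0, -142.0, 19.0], 0.91)]
red_stop []
jar [([414.0, -277.0, 88.0], 0.73)]
side 470.7896281710975 277.5559299703379 212.23956218127324 [[0.99, 0.072, -0.124, 386.296], [-0.143, 0.585, -0.798, -880.574], [0.015, 0.808, 0.589, 690.614], [0.0, 0.0, 0.0, 1.0]] ['color', 'fx', 'fy', 'cx', 'cy', 'T', 'shot']
yellow_tin [([446.0, -158.0, 97.0], 0.9), ([613.0, -46.0, 25.0], 0.23)]
green_tin [([440.0, 144.0, 74.0], 0.63)]
blue_tin [([422.0, -15.0, 80.0], 0.63)]
white_tin [([408.0, 277.0, 45.0], 0.56)]
mat_black [([618.0, -46.0, 23.0], 0.87)]
mat_cork []
mat_blue [([605.0, 51.0, 20.0], 0.83)]
mat_grey [([628.0, -148.0, 25.0], 0.8), ([411.0, -305.0, 63.0], 0.61)]
red_stop []
jar [([408.0, -305.0, 64.0], 0.88), ([446.0, -156.0, 95.0], 0.68)]
1.1
```

View pics/top0.png

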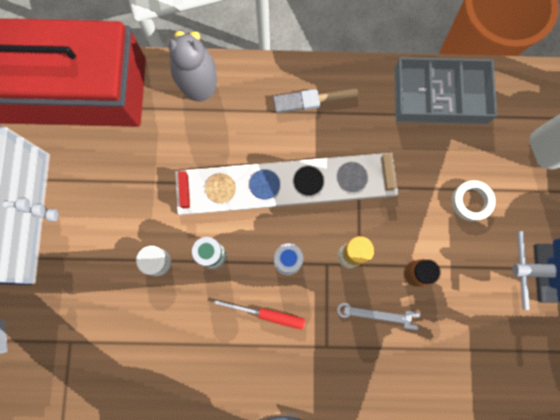

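View pics/side0.png

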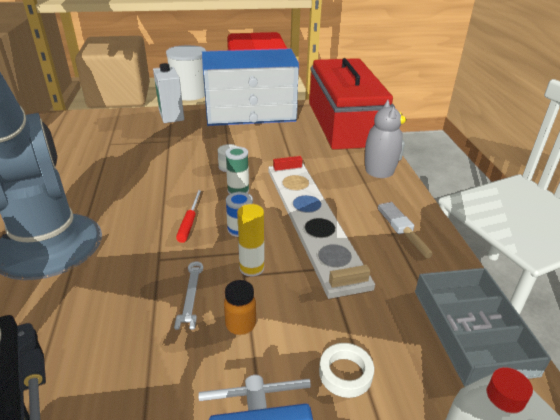

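```bash
python3 - <<'E'
import cv2
im=cv2.imread('pics/top0.png')
c=im[150:300,120:450]
cv2.imwrite('pics/top0z.png',cv2.resize(c,None,fx=2.4,fy=2.4,interpolation=cv2.INTER_CUBIC))
E
```

```text
(no output)
```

View pics/top0z.png

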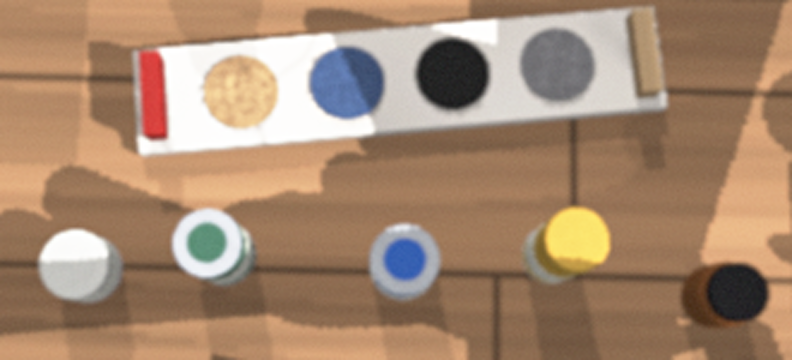

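```bash
cat > h.py <<'E'
import numpy as np, cv2
names=['yellow_tin','green_tin','blue_tin','white_tin']
def ray(f,u,v,z):
    T=np.array(f['T']); d=np.array([(u-f['cx'])/f['fx'],-(v-f['cy'])/f['fy'],-1.])
    w=T[:3,:3]@d; o=T[:3,3]; return o+w*(z-o[2])/w[2]
def proj(f,p):
    T=np.array(f['T']); c=T[:3,:3].T@(np.asarray(p,float)-T[:3,3])
    return f['cx']+f['fx']*c[0]/-c[2], f['cy']+f['fy']*c[1]/c[2]
def circ(f,x,y,z,r,n=40):
    a=np.linspace(0,2*np.pi,n); return np.array([proj(f,(x+r*np.cos(t),y+r*np.sin(t),z)) for t in a])
E
python3 - <<'E'
from bench import robot, grab_frame
import numpy as np, cv2
from h import *
f=grab_frame('top'); im=f['color']; print(f['fy'],f['fx'])
hsv=cv2.cvtColor(im,cv2.COLOR_BGR2HSV); H,S,V=[hsv[...,i].astype(int) for i in range(3)]
def cen(mask,box):
    m=np.zeros(mask.shape,np.uint8); x0,y0,x1,y1=box; m[y0:y1,x0:x1]=mask[y0:y1,x0:x1]
    n,l,st,c=cv2.connectedComponentsWithStats(m); i=1+np.argmax(st[1:,4]); return c[i],st[i]
obs={
'cork':(((S>55)&(V>120)),(200,170,240,206),22),
'bluem':((H>95)&(H<130)&(S>100),(240,165,285,205),22),
'black':(V<70,(285,160,330,200),22),
'grey':(V<140,(332,157,375,195),22),
'red':((S>150)&((H<8)|(H>172)),(170,165,198,212),48),
'yellow':((H>18)&(H<32)&(S>130)&(V>150),(335,230,380,270),150),
'greendab':((H>60)&(H<95)&(S>80),(192,237,218,262),115),
'bluedab':((H>95)&(H<130)&(S>130),(275,245,303,270),85),
'white':((S<25)&(V>200),(130,240,172,280),55),
'jarlid':(V<60,(410,255,445,285),90)}
R={}
for k,(m,b,z) in obs.items():
    c,st=cen(m.astype(np.uint8),b); R[k]=ray(f,*c,z)
    print(k,np.round(c,1),st[2:],np.round(R[k],1))
M=[R[k][:2] for k in ('cork','bluem','black','grey')]
print([np.round(M[i+1]-M[i],1) for i in range(3)],[np.linalg.norm(M[i+1]-M[i]) for i in range(3)])
big=cv2.resize(im,None,fx=3,fy=3,interpolation=cv2.INTER_CUBIC)
dr=lambda x,y,z,r:cv2.polylines(big,[np.int32(np.round((circ(f,x,y,z,r)+.5)*3-.5))],True,(0,0,255),1)
for k in ('cork','bluem','black','grey'): dr(*R[k][:2],22,36)
for k,h,r in (('yellow',150,26),('greendab',115,28),('bluedab',85,30),('white',55,30),('jarlid',90,29)):
    dr(*R[k][:2],h,r); dr(*R[k][:2],0,r)
cv2.imwrite('pics/top1z.png',big[450:900,360:1150+0])
E
```

```text
466.70408778479924 466.70408778479924
cork [219.8 187.7] [ 31  30 725] [593.  155.7  22. ]
bluem [264.2 184.2] [ 29  28 619] [603.6  55.8  22. ]
black [308.1 180.4] [ 29  28 640] [614.7 -43.6  22. ]
grey [351.8 176.8] [ 30  29 683] [ 625.6 -143.    22. ]
red [183.3 189.3] [ 10  35 290] [581.4 232.2  48. ]
yellow [359.8 249.4] [ 28  27 580] [ 447.2 -137.6  150. ]
greendab [205.6 250.7] [ 14  14 153] [441.2 166.  115. ]
bluedab [288.3 257.6] [ 16  16 204] [433.5  -0.6  85. ]
white [151.2 253.8] [ 28  23 327] [437.7 290.6  55. ]
jarlid [426.4 271.5] [ 24  22 448] [ 410.9 -284.7   90. ]
[array([ 10.6, -99.9]), array([ 11.1, -99.4]), array([ 10.9, -99.4])] [np.float64(100.43671924901159), np.float64(100.06077116239727), np.float64(99.96436976358316)]
```

View pics/top1z.png

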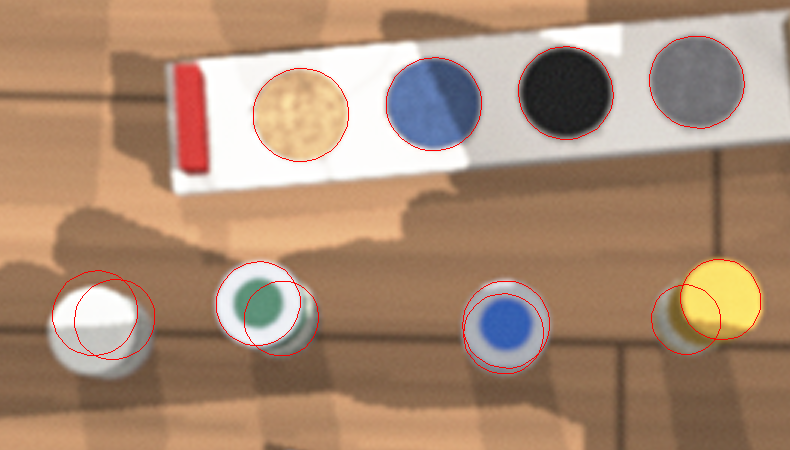

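Top image: the red block is at the left end (184,190), so the mats from there are cork, blue, black, grey, and tins go yellow, green, blue, white. My circle overlays match everything except the white tin, whose lid is really near (150,259), because its mask was half shaded. I'll place shortest first at one constant yaw, with the jaws across the row.

Emit:
move_arm([
  [[-3.5,0,-2.5,0,0,0,8.7],[-3.5,0,-2.5,0,0,0,8.7],[-3.5,0,-2.5,0,0,0,8.7],[-3.5,0,-2.5,0,0,0,8.7],[-0.17,-4.27,0,0,0,-0.08,8.7],[-0.17,-4.27,0,0,0,-0.08,8.7],[-0.17,-4.27,0,0,0,-0.08,8.7],[-0.17,-4.27,0,0,0,-0.08,8.7],[-0.17,-4.27,0,0,0,-0.08,8.7],[-0.17,-4.27,0,0,0,-0.08,8.7],[-0.17,-4.27,0,0,0,-0.08,8.7],[-0.17,-4.27,0,0,0,-0.08,8.7],[-0.17,-4.27,0,0,0,-0.08,8.7],[-0.17,-4.27,0,0,0,-0.08,8.7],[-0.17,-4.27,0,0,0,-0.08,8.7],[-0.17,-4.27,0,0,0,-0.08,8.7],[-0.17,-4.27,0,0,0,-0.08,8.7],[-0.17,-4.27,0,0,0,-0.08,8.7],[-0.17,-4.27,0,0,0,-0.08,8.7],[-0.17,-4.27,0,0,0,-0.08,8.7]],
])

```text
t: 3.15
tcp_pos: [534.9, -0.7, 313.4]
tcp_rot: [1.0, -0.0, 0.0, 0.0]
force: [0.6, -0.2, 0.7]
width: 87.2
```

```bash
cat >> h.py <<'E'
from scipy.spatial.transform import Rotation as Ro
PSI=0.109
def delta(s,target,psi=PSI):
    "remaining shift in tool axes (cm) at the final orientation, and rotvec in tool axes"
    Rt=Ro.from_matrix(np.array([[np.cos(psi),np.sin(psi),0],[np.sin(psi),-np.cos(psi),0],[0,0,-1]]).T)
    Rc=Ro.from_quat(s['tcp_rot']); d=np.asarray(target)-np.asarray(s['tcp_pos'])
    print('t',round(s['t'],1),'pos',np.round(s['tcp_pos'],1),'w',round(s['width'],1),'F',np.round(s['force'],1))
    print('shift cm (target axes)',np.round(Rt.inv().apply(d)/10,2),'now axes',np.round(Rc.inv().apply(d)/10,2),'rotvec',np.round((Rc.inv()*Rt).as_rotvec(),4))
E
python3 - <<'E'
from bench import robot
from h import *
s=robot.sense(); print(np.round(s['q'],2)); delta(s,(426,293,220))
E
```

```text
[ 0.48  0.22 -0.66  1.7   0.14  1.27 -0.21]
t 3.1 pos [534.9  -0.7 313.4] w 87.2 F [ 0.6 -0.2  0.7]
shift cm (target axes) [ -7.63 -30.38   9.34] now axes [-10.9  -29.37   9.33] rotvec [ 1.00e-04 -7.00e-04 -1.09e-01]
```

Emit:
move_arm([
  [[0,0,0,0,0,-0.109,8.7],[-1.09,-4.34,1.33,0,0,0,8.7],[-1.09,-4.34,1.33,0,0,0,8.7],[-1.09,-4.34,1.33,0,0,0,8.7],[-1.09,-4.34,1.33,0,0,0,8.7],[-1.09,-4.34,1.33,0,0,0,8.7],[-1.09,-4.34,1.33,0,0,0,8.7],[-1.09,-4.34,1.33,0,0,0,8.7],[0,0,0,0,0,0,8.7]],
])

```text
t: 4.05
tcp_pos: [421.9, 297.7, 219.4]
tcp_rot: [0.998, 0.059, -0.002, -0.001]
force: [-0.8, 0.2, 0.4]
width: 86.9
```

```bash
cat >> h.py <<'E'
def wproj(f,s,p):
    Rc=Ro.from_quat(s['tcp_rot']).as_matrix(); t=Rc.T@(np.asarray(p,float)-s['tcp_pos'])
    Mo=np.array(f['mount']); c=Mo[:3,:3].T@(t-Mo[:3,3]); v=np.array([c[0],-c[1],-c[2]])
    th=np.arctan2(np.hypot(v[0],v[1]),v[2]); n=v[:2]/max(np.hypot(v[0],v[1]),1e-9)
    return f['cx']+f['fx']*th*n[0], f['cy']+f['fy']*th*n[1]
def wcirc(f,s,x,y,z,r):
    return np.array([wproj(f,s,(x+r*np.cos(a),y+r*np.sin(a),z)) for a in np.linspace(0,6.2832,40)])
def wdraw(f,s,lst,out):
    im=f['color'].copy()
    for (x,y,z,r,col) in lst: cv2.polylines(im,[np.int32(np.round(wcirc(f,s,x,y,z,r)))],True,col,1,cv2.LINE_AA)
    cv2.imwrite(out,im)
E
python3 - <<'E'
from bench import robot,grab_frame,spotter
from h import *
s=robot.sense(); f=grab_frame('wrist'); print(np.round(f['mount'],3).tolist(),f['fx'],f['cx'],f['cy'])
delta(s,(426,293,220))
print(spotter.boxes_of('white_tin',f)[:2])
wdraw(f,s,[(426,293,55,30,(0,0,255)),(426,293,0,30,(255,0,0)),(441,166,115,28,(0,0,255)),(593,155.7,22,36,(0,0,255))],'pics/w1.png')
E
```

```text
[[1.0, -0.0, -0.002, 0.346], [-0.001, -0.958, -0.287, -77.921], [-0.002, 0.287, -0.958, -171.832], [0.0, 0.0, 0.0, 1.0]] 325.19226210127806 281.1201374096619 215.00799409832982
t 4.0 pos [421.9 297.7 219.4] w 86.9 F [-0.8  0.2  0.4]
shift cm (target axes) [ 0.35  0.51 -0.06] now axes [ 0.35  0.51 -0.07] rotvec [-0.0031  0.0028  0.0087]
[{'location': [425.7, 300.6, 57.2], 'conf': 0.62}]
```

View pics/w1.png

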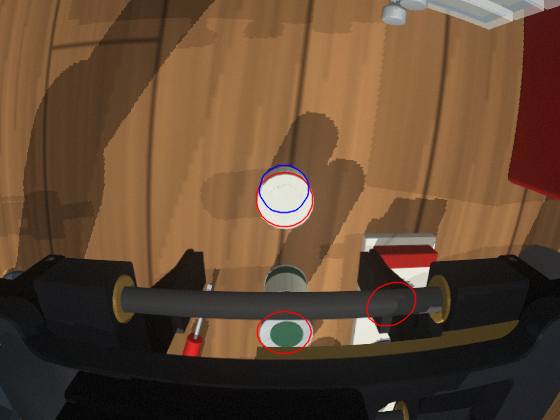

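```bash
python3 - <<'E'
import cv2
im=cv2.imread('pics/w1.png')
cv2.imwrite('pics/w1z.png',cv2.resize(im[140:250,220:350],None,fx=5,fy=5,interpolation=cv2.INTER_NEAREST))
E
```

```text
(no output)
```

View pics/w1z.png

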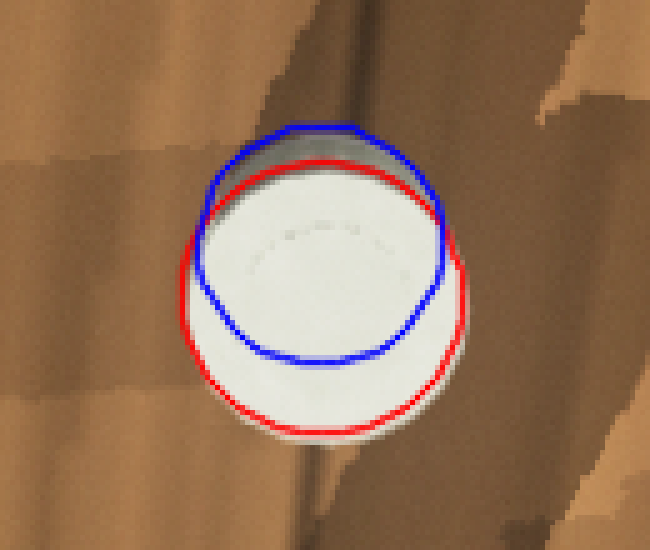

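```bash
python3 - <<'E'
from bench import robot
from h import *
delta(robot.sense(),(426.5,292,36))
E
```

```text
t 4.2 pos [426.  292.4 220. ] w 87.3 F [ 0.1 -0.3  0.1]
shift cm (target axes) [ 0.05  0.05 18.4 ] now axes [ 0.06  0.04 18.4 ] rotvec [ 0.0004  0.0005 -0.0001]
```

Emit:
move_arm([
  [[0.05,0.05,3.5,0,0,0,8.7],[0,0,3.5,0,0,0,8.7],[0,0,3.5,0,0,0,8.7],[0,0,3.5,0,0,0,8.7],[0,0,1.1,0,0,0,8.7],[0,0,1.1,0,0,0,8.7],[0,0,1.1,0,0,0,8.7],[0,0,1.1,0,0,0,8.7],[0,0,0,0,0,0,8.7],[0,0,0,0,0,0,8.7],[0,0,0,0,0,0,4],[0,0,0,0,0,0,4],[0,0,0,0,0,0,4],[0,0,0,0,0,0,4],[0,0,0,0,0,0,4],[0,0,0,0,0,0,4],[0,0,0,0,0,0,4],[0,0,0,0,0,0,4]],
])

```text
t: 5.95
tcp_pos: [427.2, 291.2, 36.3]
tcp_rot: [0.999, 0.053, 0.0, 0.0]
force: [-0.5, -0.5, 3.2]
width: 59.3
```

```bash
python3 - <<'E'
from bench import robot,grab_frame
from h import *
s=robot.sense();delta(s,(426.5,292,36))
delta(s,(625.6,-143,240))
E
```

```text
t 6.0 pos [427.2 291.2  36.3] w 59.3 F [-0.5 -0.5  3.2]
shift cm (target axes) [-0.06 -0.08  0.03] now axes [-0.06 -0.08  0.03] rotvec [ 0.0002 -0.0001 -0.0031]
t 6.0 pos [427.2 291.2  36.3] w 59.3 F [-0.5 -0.5  3.2]
shift cm (target axes) [ 15.    45.32 -20.37] now axes [ 15.14  45.28 -20.36] rotvec [ 0.0002 -0.0001 -0.0031]
```

Emit:
move_arm([
  [[0,0,-2,0,0,0,4],[0,0,-3.4,0,0,0,4],[0,0,-4,0,0,0,4],[0,0,-4,0,0,0,4],[0,0,-4,0,0,0,4],[0,0,-3,0,0,0,4],[1.16,3.49,0,0,0,0,4],[1.16,3.49,0,0,0,0,4],[1.16,3.49,0,0,0,0,4],[1.16,3.49,0,0,0,0,4],[1.16,3.49,0,0,0,0,4],[1.16,3.49,0,0,0,0,4],[1.16,3.49,0,0,0,0,4],[1.16,3.49,0,0,0,0,4],[1.16,3.49,0,0,0,0,4],[1.16,3.49,0,0,0,0,4],[1.16,3.49,0,0,0,0,4],[1.16,3.49,0,0,0,0,4],[1.16,3.49,0,0,0,0,4],[0,0,0,0,0,0,4]],
])

```text
t: 7.95
tcp_pos: [625.7, -151.9, 238.0]
tcp_rot: [0.999, 0.048, -0.001, 0.002]
force: [-0.0, -0.7, -1.3]
width: 59.4
```

```bash
python3 - <<'E'
from bench import robot,grab_frame
from h import *
f0=grab_frame('top'); cv2.imwrite('pics/t2.png',f0['color'])
s=robot.sense(); f=grab_frame('wrist')
delta(s,(625.6,-143,60))
wdraw(f,s,[(625.6,-143,22,36,(0,0,255)),(614.7,-43.6,22,36,(0,0,255)),(603.6,55.8,22,36,(0,0,255)),(433.5,-.6,85,30,(0,0,255)),(447.2,-137.6,150,26,(0,0,255))],'pics/w2.png')
E
```

```text
t 8.0 pos [ 624.9 -147.9  238.3] w 59.2 F [-0.3  1.2 -1.6]
shift cm (target axes) [ 0.12 -0.48 17.83] now axes [ 0.16 -0.48 17.82] rotvec [ 0.0001  0.0022 -0.0087]
```

View pics/w2.png

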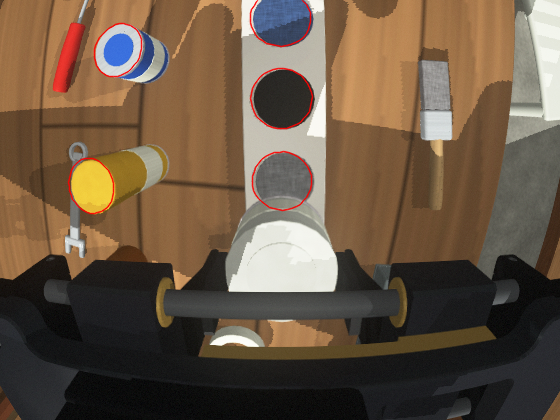

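View pics/t2.png

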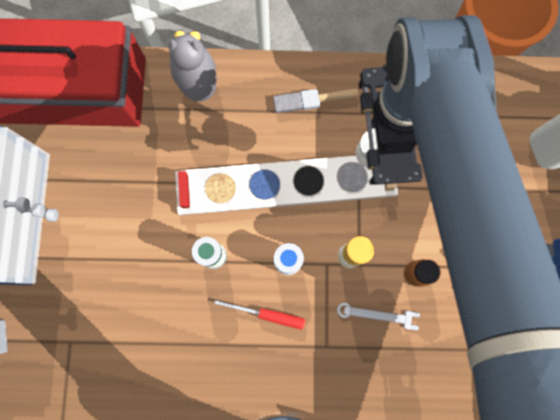

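Emit:
move_arm([
  [[0,0,0,0,0,0,4],[0,0,3.5,0,0,0,4],[0,0,3.5,0,0,0,4],[0,0,3.5,0,0,0,4],[0,0,3.5,0,0,0,4],[0,0,1.6,0,0,0,4],[0,0,1,0,0,0,4],[0,0,0.5,0,0,0,4],[0,0,0,0,0,0,4],[0,0,0,0,0,0,4],[0,0,0,0,0,0,4],[0,0,0,0,0,0,4]],
])

```text
t: 9.25
tcp_pos: [625.7, -144.1, 70.1]
tcp_rot: [0.999, 0.053, 0.001, 0.0]
force: [0.1, 0.4, -1.6]
width: 58.6
```

```bash
python3 - <<'E'
from bench import robot,grab_frame
from h import *
s=robot.sense(); delta(s,(625.6,-143,58.5))
E
```

```text
t 9.2 pos [ 625.7 -144.1   70.1] w 58.6 F [ 0.1  0.4 -1.6]
shift cm (target axes) [ 0.   -0.11  1.16] now axes [-0.   -0.11  1.16] rotvec [ 0.0007 -0.0016 -0.0032]
```

Emit:
move_arm([
  [[0,-0.1,0.6,0,0,0,4],[0,0,0.3,0,0,0,4],[0,0,0.15,0,0,0,4],[0,0,0,0,0,0,4],[0,0,0,0,0,0,4]],
])

```text
t: 9.75
tcp_pos: [625.1, -143.0, 58.5]
tcp_rot: [0.999, 0.053, 0.0, -0.0]
force: [0.7, -0.6, -2.7]
width: 59.3
```

```bash
python3 - <<'E'
from bench import robot,grab_frame
from h import *
s=robot.sense(); delta(s,(625.6,-143,58.5))
E
```

```text
t 9.8 pos [ 625.1 -143.    58.5] w 59.3 F [ 0.7 -0.6 -2.7]
shift cm (target axes) [0.05 0.01 0.  ] now axes [0.05 0.01 0.  ] rotvec [-0.     -0.0002 -0.003 ]
```

Emit:
move_arm([
  [[0,0,0,0,0,0,6.5],[0,0,0,0,0,0,7.5],[0,0,0,0,0,0,8.7],[0,0,0,0,0,0,8.7],[0,0,0,0,0,0,8.7],[0,0,0,0,0,0,8.7],[0,0,-1,0,0,0,8.7],[0,0,-2,0,0,0,8.7],[0,0,-4,0,0,0,8.7],[0,0,-4,0,0,0,8.7],[0,0,-4,0,0,0,8.7],[0,0,-3.1,0,0,0,8.7],[0,0,0,0,0,0,8.7]],
])

```text
t: 11.05
tcp_pos: [628.1, -142.5, 246.2]
tcp_rot: [0.999, 0.053, 0.005, 0.001]
force: [0.6, 0.1, -0.5]
width: 87.1
```

```bash
python3 - <<'E'
from bench import robot,grab_frame
from h import *
s=robot.sense(); delta(s,(433.5,-0.6,240))
E
```

```text
t 11.1 pos [ 628.1 -142.5  246.2] w 87.1 F [ 0.6  0.1 -0.5]
shift cm (target axes) [-17.8  -16.23   0.62] now axes [-17.85 -16.17   0.39] rotvec [ 0.0031 -0.0104 -0.0029]
```

Emit:
move_arm([
  [[-3.51,-3.25,0,0,0,0,8.7],[-3.51,-3.25,0,0,0,0,8.7],[-3.51,-3.25,0,0,0,0,8.7],[-3.51,-3.25,0,0,0,0,8.7],[-3.51,-3.25,0,0,0,0,8.7],[0,0,0,0,0,0,8.7],[0,0,0,0,0,0,8.7],[0,0,0,0,0,0,8.7],[0,0,0,0,0,0,8.7]],
])

```text
t: 11.95
tcp_pos: [434.3, -0.7, 239.6]
tcp_rot: [0.999, 0.052, 0.0, -0.0]
force: [-0.1, 0.3, -0.6]
width: 87.3
```

```bash
python3 - <<'E'
from bench import robot,grab_frame
from h import *
s=robot.sense(); f=grab_frame('wrist'); g=grab_frame('side'); cv2.imwrite('pics/s3.png',g['color'])
delta(s,(433.5,-0.6,56))
wdraw(f,s,[(433.5,-.6,85,30,(0,0,255)),(447.2,-137.6,150,26,(0,0,255)),(441,166,115,28,(0,0,255)),(603.6,55.8,22,36,(0,0,255))],'pics/w3.png')
E
```

```text
t 11.9 pos [434.3  -0.7 239.6] w 87.3 F [-0.1  0.3 -0.6]
shift cm (target axes) [-0.07 -0.02 18.36] now axes [-0.08 -0.   18.36] rotvec [-0.0009 -0.0002 -0.0046]
```

View pics/w3.png

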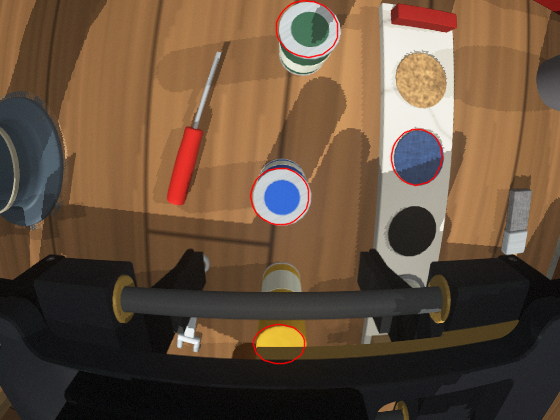

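View pics/s3.png

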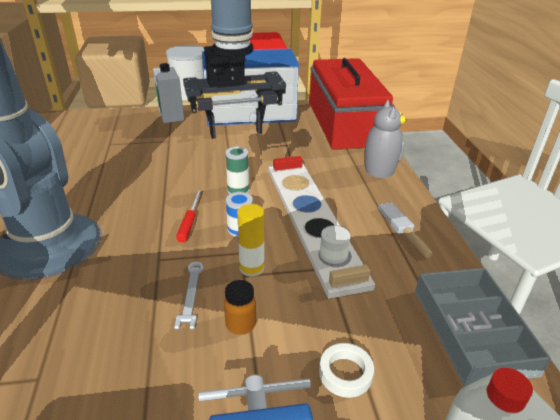

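The white tin stands on the grey mat, and the wrist overlay for the blue tin fits. Picking blue.

Emit:
move_arm([
  [[0,0,3.5,0,0,0,8.7],[0,0,3.5,0,0,0,8.7],[0,0,3.5,0,0,0,8.7],[0,0,3.5,0,0,0,8.7],[0,0,1.1,0,0,0,8.7],[0,0,1.1,0,0,0,8.7],[0,0,1.1,0,0,0,8.7],[0,0,1.1,0,0,0,8.7],[0,0,0,0,0,0,8.7],[0,0,0,0,0,0,8.7],[0,0,0,0,0,0,4],[0,0,0,0,0,0,4],[0,0,0,0,0,0,4],[0,0,0,0,0,0,4],[0,0,0,0,0,0,4],[0,0,0,0,0,0,4],[0,0,0,0,0,0,4],[0,0,0,0,0,0,4]],
])

```text
t: 13.85
tcp_pos: [434.0, 0.1, 55.9]
tcp_rot: [0.999, 0.053, 0.001, -0.0]
force: [2.1, 0.8, 3.3]
width: 59.3
```

```bash
python3 - <<'E'
from bench import robot,grab_frame
from h import *
s=robot.sense(); delta(s,(614.7,-43.6,240))
E
```

```text
t 13.8 pos [4.34e+02 1.00e-01 5.59e+01] w 59.3 F [2.1 0.8 3.3]
shift cm (target axes) [ 17.48   6.31 -18.41] now axes [ 17.53   6.26 -18.38] rotvec [ 0.     -0.0014 -0.003 ]
```

Emit:
move_arm([
  [[0,0,-1.4,0,0,0,4],[0,0,-3,0,0,0,4],[0,0,-4,0,0,0,4],[0,0,-4,0,0,0,4],[0,0,-4,0,0,0,4],[0,0,-2,0,0,0,4],[2,0.7,0,0,0,0,4],[3,1.1,0,0,0,0,4],[3.75,1.35,0,0,0,0,4],[3.75,1.35,0,0,0,0,4],[3,1.1,0,0,0,0,4],[2,0.7,0,0,0,0,4],[0,0,0,0,0,0,4],[0,0,0,0,0,0,4],[0,0,3.5,0,0,0,4],[0,0,3.5,0,0,0,4],[0,0,3.5,0,0,0,4],[0,0,2.5,0,0,0,4],[0,0,0,0,0,0,4],[0,0,0,0,0,0,4]],
])

```text
t: 15.85
tcp_pos: [613.3, -43.8, 110.1]
tcp_rot: [0.999, 0.053, -0.0, -0.0]
force: [0.2, 0.8, -1.5]
width: 59.3
```

```bash
python3 - <<'E'
from bench import robot,grab_frame
from h import *
g=grab_frame('side'); cv2.imwrite('pics/s4.png',g['color'])
s=robot.sense(); delta(s,(614.7,-43.6,78.5))
E
```

```text
t 15.9 pos [614.5 -43.7 111.2] w 59.1 F [ 0.3  0.4 -2.2]
shift cm (target axes) [ 0.02 -0.    3.27] now axes [ 0.01 -0.    3.27] rotvec [ 0.0003 -0.002  -0.0026]
```

View pics/s4.png

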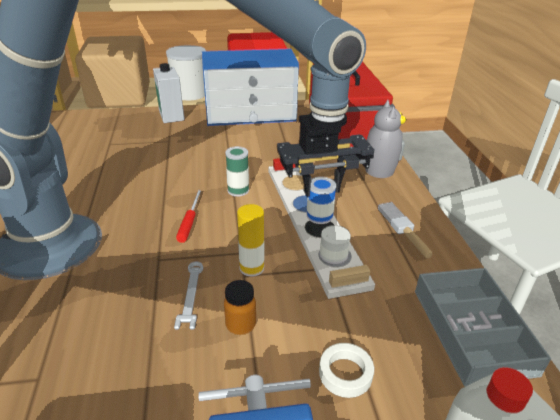

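Blue is held upright above the black mat (318,205 in the side view). Lowering, releasing and lifting.

Emit:
move_arm([
  [[0,0,1.5,0,0,0,4],[0,0,1,0,0,0,4],[0,0,0.5,0,0,0,4],[0,0,0.25,0,0,0,4],[0,0,0,0,0,0,4],[0,0,0,0,0,0,4],[0,0,0,0,0,0,6.5],[0,0,0,0,0,0,7.5],[0,0,0,0,0,0,8.7],[0,0,0,0,0,0,8.7],[0,0,0,0,0,0,8.7],[0,0,0,0,0,0,8.7],[0,0,-1,0,0,0,8.7],[0,0,-2,0,0,0,8.7],[0,0,-4,0,0,0,8.7],[0,0,-4,0,0,0,8.7],[0,0,-4,0,0,0,8.7],[0,0,-2,0,0,0,8.7],[0,0,0,0,0,0,8.7],[0,0,0,0,0,0,8.7]],
])

```text
t: 17.9
tcp_pos: [613.8, -44.1, 247.3]
tcp_rot: [0.999, 0.053, 0.0, 0.0]
force: [-0.5, -0.0, -0.9]
width: 87.0
```

```bash
python3 - <<'E'
from bench import robot,grab_frame
from h import *
s=robot.sense(); f=grab_frame('wrist'); delta(s,(441.2,166,250))
wdraw(f,s,[(614.7,-43.6,107,30,(0,0,255)),(625.6,-143,77,30,(0,0,255))],'pics/w4.png')
E
```

```text
t 17.9 pos [613.8 -44.1 247.3] w 87.0 F [-0.5 -0.  -0.9]
shift cm (target axes) [-14.87 -22.77  -0.27] now axes [-14.93 -22.72  -0.29] rotvec [ 0.0005 -0.0003 -0.0029]
```

View pics/w4.png

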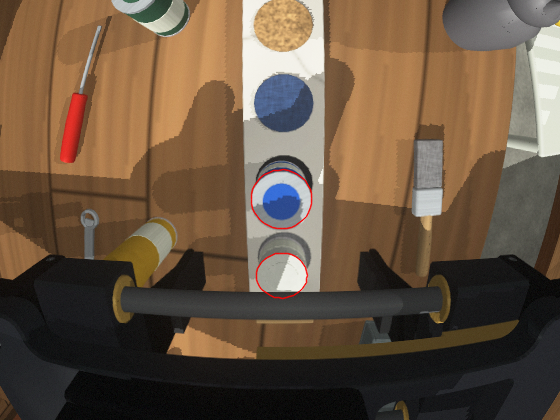

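Emit:
move_arm([
  [[-2.48,-3.8,0,0,0,0,8.7],[-2.48,-3.8,0,0,0,0,8.7],[-2.48,-3.8,0,0,0,0,8.7],[-2.48,-3.8,0,0,0,0,8.7],[-2.48,-3.8,0,0,0,0,8.7],[-2.48,-3.8,0,0,0,0,8.7],[0,0,0,0,0,0,8.7],[0,0,0,0,0,0,8.7],[0,0,0,0,0,0,8.7],[0,0,0,0,0,0,8.7]],
])

```text
t: 18.95
tcp_pos: [442.6, 165.4, 246.5]
tcp_rot: [0.999, 0.052, -0.001, 0.0]
force: [-0.0, -0.7, -0.1]
width: 86.8
```

```bash
python3 - <<'E'
from bench import robot,grab_frame
from h import *
s=robot.sense(); f=grab_frame('wrist'); delta(s,(441.2,166,86))
wdraw(f,s,[(441.2,166,115,28,(0,0,255))],'pics/w5.png')
E
```

```text
t 18.9 pos [442.6 165.4 246.5] w 86.8 F [-0.  -0.7 -0.1]
shift cm (target axes) [-0.13 -0.07 16.05] now axes [-0.11 -0.07 16.05] rotvec [-0.0001  0.0013 -0.0059]
```

View pics/w5.png

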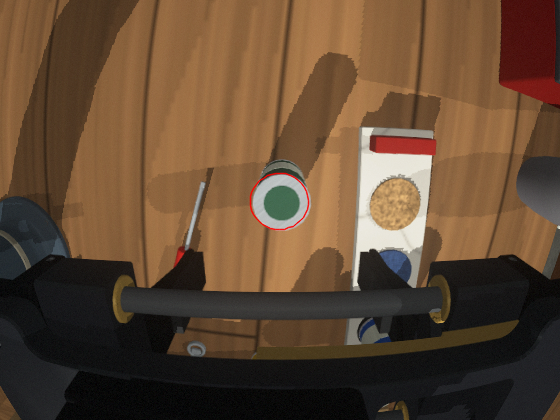

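The overlay fits green. Descending 16.0 cm and gripping.

Emit:
move_arm([
  [[-0.1,0,3.5,0,0,0,8.7],[0,0,3.5,0,0,0,8.7],[0,0,3,0,0,0,8.7],[0,0,2,0,0,0,8.7],[0,0,1,0,0,0,8.7],[0,0,1,0,0,0,8.7],[0,0,1,0,0,0,8.7],[0,0,1,0,0,0,8.7],[0,0,0,0,0,0,8.7],[0,0,0,0,0,0,8.7],[0,0,0,0,0,0,4],[0,0,0,0,0,0,4],[0,0,0,0,0,0,4],[0,0,0,0,0,0,4],[0,0,0,0,0,0,4],[0,0,0,0,0,0,4],[0,0,0,0,0,0,4],[0,0,0,0,0,0,4]],
])

```text
t: 20.8
tcp_pos: [441.3, 166.9, 87.3]
tcp_rot: [0.999, 0.053, 0.0, -0.0]
force: [1.2, 0.8, 1.3]
width: 55.8
```

```bash
python3 - <<'E'
from bench import robot,grab_frame
from h import *
s=robot.sense(); delta(s,(603.6,55.8,256))
E
```

```text
t 20.8 pos [441.3 166.9  87.3] w 55.8 F [1.2 0.8 1.3]
shift cm (target axes) [ 14.92  12.81 -16.87] now axes [ 14.97  12.76 -16.86] rotvec [-0.0001 -0.0009 -0.003 ]
```

Emit:
move_arm([
  [[0,0,-1.5,0,0,0,4],[0,0,-3,0,0,0,4],[0,0,-3,0,0,0,4],[0,0,-3,0,0,0,4],[0,0,-1.5,0,0,0,4],[1.5,1.3,0,0,0,0,4],[2.5,2.1,0,0,0,0,4],[3.48,3,0,0,0,0,4],[3.48,3,0,0,0,0,4],[2.5,2.1,0,0,0,0,4],[1.5,1.3,0,0,0,0,4],[0,0,0,0,0,0,4],[0,0,0,0,0,0,4],[0,0,2,0,0,0,4],[0,0,2.5,0,0,0,4],[0,0,2,0,0,0,4],[0,0,0,0,0,0,4],[0,0,0,0,0,0,4],[0,0,0,0,0,0,4]],
])

```text
t: 22.7
tcp_pos: [603.8, 56.1, 143.7]
tcp_rot: [0.999, 0.053, 0.001, -0.0]
force: [0.5, 0.1, -3.0]
width: 55.5
```

```bash
python3 - <<'E'
from bench import robot,grab_frame
from h import *
g=grab_frame('side'); cv2.imwrite('pics/s6.png',g['color'])
s=robot.sense(); delta(s,(603.6,55.8,109.2))
E
```

```text
t 22.8 pos [603.9  55.9 143.7] w 55.3 F [-0.1 -0.1 -2.3]
shift cm (target axes) [-0.03  0.01  3.45] now axes [-0.04  0.01  3.45] rotvec [-0.     -0.0025 -0.0025]
```

View pics/s6.png

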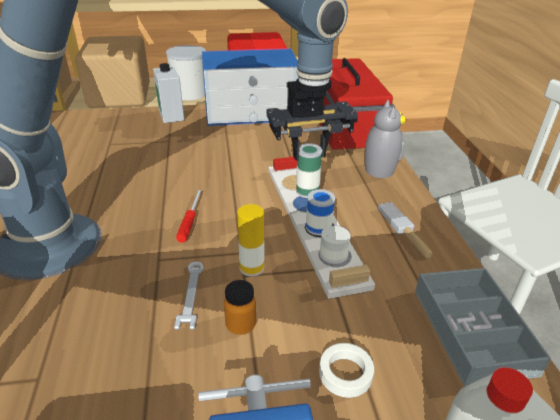

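Emit:
move_arm([
  [[0,0,1.5,0,0,0,4],[0,0,1,0,0,0,4],[0,0,0.6,0,0,0,4],[0,0,0.3,0,0,0,4],[0,0,0,0,0,0,4],[0,0,0,0,0,0,4],[0,0,0,0,0,0,6.3],[0,0,0,0,0,0,7.5],[0,0,0,0,0,0,8.7],[0,0,0,0,0,0,8.7],[0,0,0,0,0,0,8.7],[0,0,0,0,0,0,8.7],[0,0,-1,0,0,0,8.7],[0,0,-2,0,0,0,8.7],[0,0,-4,0,0,0,8.7],[0,0,-4,0,0,0,8.7],[0,0,-4,0,0,0,8.7],[0,0,-2,0,0,0,8.7],[0,0,0,0,0,0,8.7],[0,0,0,0,0,0,8.7]],
])

```text
t: 24.75
tcp_pos: [603.0, 55.3, 278.3]
tcp_rot: [0.999, 0.053, 0.0, 0.0]
force: [0.1, 0.2, -0.1]
width: 87.1
```

```bash
python3 - <<'E'
from bench import robot,grab_frame
from h import *
s=robot.sense(); f=grab_frame('wrist'); delta(s,(447.2,-137.6,280))
wdraw(f,s,[(614.7,-43.6,107,30,(0,0,255)),(603.6,55.8,137,28,(0,0,255)),(593,155.7,22,36,(0,0,255))],'pics/w6.png')
E
```

```text
t 24.8 pos [603.   55.3 278.3] w 87.1 F [ 0.1  0.2 -0.1]
shift cm (target axes) [-17.58  17.48  -0.17] now axes [-17.53  17.53  -0.17] rotvec [ 0.0005 -0.0003 -0.0029]
```

View pics/w6.png

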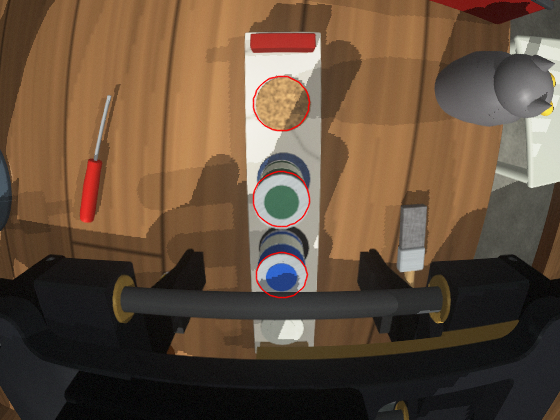

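Green is centred on the blue mat, with the lid overlay aligned at (281,200). Moving over yellow.

Emit:
move_arm([
  [[-3.52,3.5,0,0,0,0,8.7],[-3.52,3.5,0,0,0,0,8.7],[-3.52,3.5,0,0,0,0,8.7],[-3.52,3.5,0,0,0,0,8.7],[-3.52,3.5,0,0,0,0,8.7],[0,0,0,0,0,0,8.7],[0,0,0,0,0,0,8.7],[0,0,0,0,0,0,8.7],[0,0,0,0,0,0,8.7]],
])

```text
t: 25.7
tcp_pos: [447.3, -135.8, 277.8]
tcp_rot: [0.999, 0.055, -0.0, -0.001]
force: [0.1, 0.4, -0.3]
width: 87.4
```

```bash
python3 - <<'E'
from bench import robot,grab_frame
from h import *
s=robot.sense(); f=grab_frame('wrist'); delta(s,(447.2,-137.6,121))
wdraw(f,s,[(447.2,-137.6,150,26,(0,0,255)),(447.2,-137.6,0,26,(255,0,0))],'pics/w7.png')
E
```

```text
t 25.7 pos [ 447.3 -135.8  277.8] w 87.4 F [ 0.1  0.4 -0.3]
shift cm (target axes) [-0.03  0.18 15.68] now axes [-0.03  0.2  15.67] rotvec [-0.0012  0.0003  0.0001]
```

View pics/w7.png

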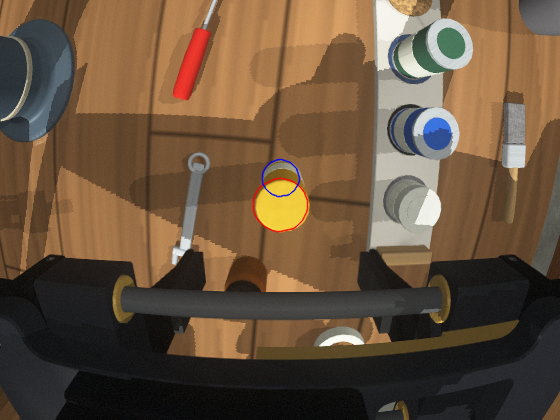

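Emit:
move_arm([
  [[0,0.1,3.5,0,0,0,8.7],[0,0,3.5,0,0,0,8.7],[0,0,3,0,0,0,8.7],[0,0,2,0,0,0,8.7],[0,0,1,0,0,0,8.7],[0,0,1,0,0,0,8.7],[0,0,1,0,0,0,8.7],[0,0,0.7,0,0,0,8.7],[0,0,0,0,0,0,8.7],[0,0,0,0,0,0,8.7],[0,0,0,0,0,0,4],[0,0,0,0,0,0,4],[0,0,0,0,0,0,4],[0,0,0,0,0,0,4],[0,0,0,0,0,0,4],[0,0,0,0,0,0,4],[0,0,0,0,0,0,4],[0,0,0,0,0,0,4],[0,0,0,0,0,0,4]],
])

```text
t: 27.65
tcp_pos: [447.1, -138.3, 121.3]
tcp_rot: [0.999, 0.053, 0.0, 0.0]
force: [1.6, 0.1, 0.2]
width: 51.2
```

```bash
python3 - <<'E'
from bench import robot,grab_frame
from h import *
s=robot.sense(); delta(s,(593,155.7,321))
E
```

```text
t 27.6 pos [ 447.1 -138.3  121.3] w 51.2 F [1.6 0.1 0.2]
shift cm (target axes) [ 17.7  -27.64 -19.97] now axes [ 17.63 -27.69 -19.97] rotvec [ 0.0002 -0.0007 -0.0029]
```

Emit:
move_arm([
  [[0,0,-1.5,0,0,0,4],[0,0,-3,0,0,0,4],[0,0,-4,0,0,0,4],[0,0,-4,0,0,0,4],[0,0,-4,0,0,0,4],[0,0,-2.5,0,0,0,4],[0.82,-1.42,0,0,0,0,4],[2,-3.1,0,0,0,0,4],[2,-3.1,0,0,0,0,4],[2,-3.1,0,0,0,0,4],[2,-3.1,0,0,0,0,4],[2,-3.1,0,0,0,0,4],[2,-3.1,0,0,0,0,4],[2,-3.1,0,0,0,0,4],[2,-3.1,0,0,0,0,4],[0.82,-1.42,0,0,0,0,4],[0,0,0,0,0,0,4],[0,0,0,0,0,0,4],[0,0,0,0,0,0,4],[0,0,0,0,0,0,4]],
])

```text
t: 29.65
tcp_pos: [592.9, 153.5, 311.1]
tcp_rot: [0.999, 0.052, -0.0, 0.001]
force: [0.5, -0.6, -2.8]
width: 51.3
```

```bash
python3 - <<'E'
from bench import robot,grab_frame
from h import *
g=grab_frame('side'); cv2.imwrite('pics/s8.png',g['color'])
s=robot.sense(); delta(s,(593,155.7,143.7))
E
```

```text
t 29.7 pos [592.9 153.7 311.2] w 51.2 F [-0.8 -0.1 -1.9]
shift cm (target axes) [ 0.03 -0.2  16.75] now axes [ 0.03 -0.22 16.75] rotvec [ 0.0011  0.     -0.005 ]
```

View pics/s8.png

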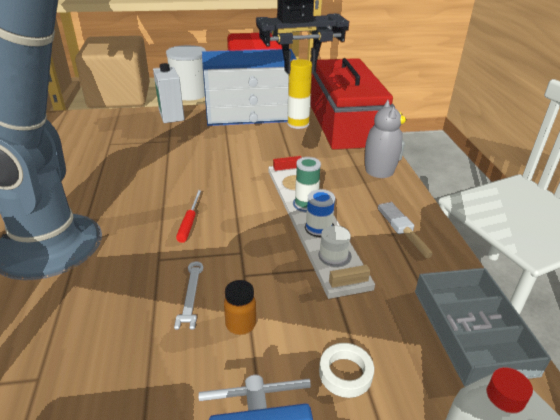

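Yellow is held upright at (299,95) above the cork mat. Lowering 16.7 cm.

Emit:
move_arm([
  [[0,-0.2,2,0,0,0,4],[0,0,3.5,0,0,0,4],[0,0,3.5,0,0,0,4],[0,0,3,0,0,0,4],[0,0,1.5,0,0,0,4],[0,0,0,0,0,0,4],[0,0,1,0,0,0,4],[0,0,1,0,0,0,4],[0,0,0.5,0,0,0,4],[0,0,0.3,0,0,0,4],[0,0,0,0,0,0,4],[0,0,0,0,0,0,4],[0,0,0,0,0,0,4]],
])

```text
t: 31.0
tcp_pos: [593.1, 157.4, 148.6]
tcp_rot: [0.999, 0.053, 0.0, -0.0]
force: [-1.4, -0.0, -3.5]
width: 51.3
```

```bash
python3 - <<'E'
from bench import robot,grab_frame
from h import *
s=robot.sense(); delta(s,(593,155.7,143.7))
E
```

```text
t 31.0 pos [593.1 157.4 148.6] w 51.3 F [-1.4 -0.  -3.5]
shift cm (target axes) [-0.03  0.17  0.49] now axes [-0.03  0.17  0.49] rotvec [-0.0001 -0.0009 -0.0029]
```

Emit:
move_arm([
  [[0,0.1,0.3,0,0,0,4],[0,0,0.15,0,0,0,4],[0,0,0,0,0,0,4],[0,0,0,0,0,0,4],[0,0,0,0,0,0,5.8],[0,0,0,0,0,0,6.8],[0,0,0,0,0,0,8],[0,0,0,0,0,0,8.7],[0,0,0,0,0,0,8.7],[0,0,0,0,0,0,8.7],[0,0,0,0,0,0,8.7],[0,0,-1,0,0,0,8.7],[0,0,-2,0,0,0,8.7],[0,0,-4,0,0,0,8.7],[0,0,-4,0,0,0,8.7],[0,0,-4,0,0,0,8.7],[0,0,0,0,0,0,8.7],[0,0,0,0,0,0,8.7]],
])

```text
t: 32.8
tcp_pos: [593.2, 156.6, 295.3]
tcp_rot: [0.999, 0.053, 0.001, -0.0]
force: [-0.5, -0.4, -0.2]
width: 87.1
```

Emit:
move_arm([
  [[-3,0,0,0,0,0,8.7],[-4,0,0,0,0,0,8.7],[-4,0,0,0,0,0,8.7],[-3,0,0,0,0,0,8.7],[0,0,0,0,0,0,8.7],[0,0,0,0,0,0,8.7]],
])

```text
t: 33.4
tcp_pos: [453.3, 140.7, 293.1]
tcp_rot: [0.999, 0.053, -0.0, 0.001]
force: [0.4, -0.4, 0.3]
width: 87.2
```

```bash
python3 - <<'E'
from bench import robot,grab_frame
from h import *
s=robot.sense(); print(s['t'],s['tcp_pos'])
L=[(593,155.7,172,26),(603.6,55.8,137,28),(614.7,-43.6,107,30),(625.6,-143,77,30),(410.9,-284.7,90,29)]
for c in('top','side'):
    f=grab_frame(c); big=cv2.resize(f['color'],None,fx=3,fy=3,interpolation=cv2.INTER_CUBIC)
    for x,y,z,r in L: cv2.polylines(big,[np.int32(np.round((circ(f,x,y,z,r)+.5)*3-.5))],True,(0,0,255),1)
    cv2.imwrite(f'pics/{c}9.png', big[420:880,480:1280] if c=='top' else big[400:1000,600:1200])
E
```

```text
33.4 [453.26311958 140.68115331 293.10579184]
```

View pics/top9.png

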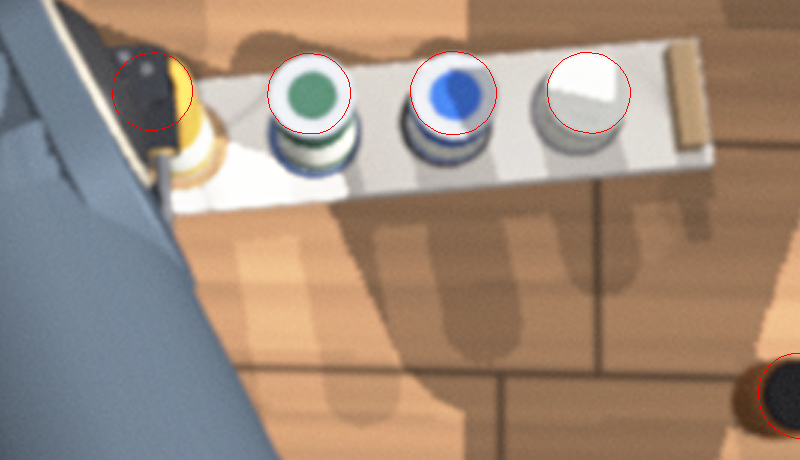

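View pics/side9.png

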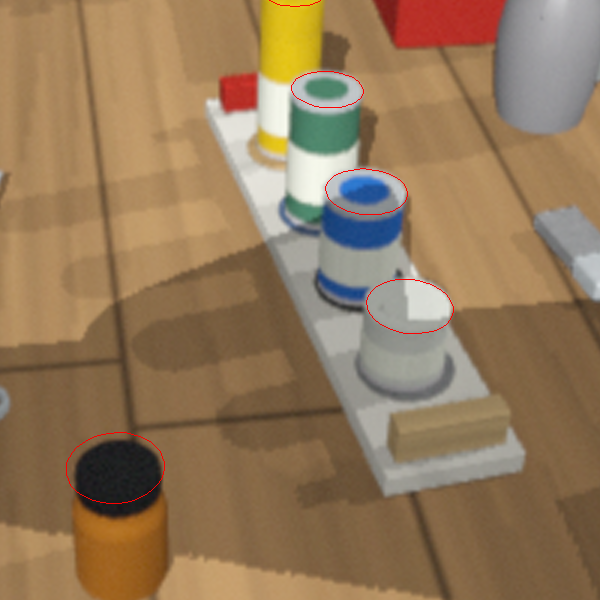

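Green, blue and white line up with their targets to within about 3 mm, and the jar hasn't moved. The arm hides yellow in the top view, so I'll move it aside and check again.

Emit:
move_arm([
  [[0,4,-2,0,0,0,8.7],[0,4,-2,0,0,0,8.7],[0,4,-2,0,0,0,8.7],[0,4,0,0,0,0,8.7],[0,4,0,0,0,0,8.7],[0,4,0,0,0,0,8.7],[0,4,0,0,0,0,8.7],[0,4,0,0,0,0,8.7],[0,4,0,0,0,0,8.7],[0,0,0,0,0,0,8.7],[0,0,0,0,0,0,8.7]],
])

```text
t: 34.6
tcp_pos: [492.2, -217.6, 352.4]
tcp_rot: [0.999, 0.052, -0.001, -0.001]
force: [-0.3, 1.2, 1.1]
width: 86.7
```

```bash
python3 - <<'E'
from bench import robot,grab_frame,spotter
from h import *
s=robot.sense(); print(s['t'],s['tcp_pos'])
L=[(593,155.7,172,26),(603.6,55.8,137,28),(614.7,-43.6,107,30),(625.6,-143,77,30),(410.9,-284.7,90,29)]
f=grab_frame('top'); big=cv2.resize(f['color'],None,fx=3,fy=3,interpolation=cv2.INTER_CUBIC)
for x,y,z,r in L: cv2.polylines(big,[np.int32(np.round((circ(f,x,y,z,r)+.5)*3-.5))],True,(0,0,255),1)
cv2.imwrite('pics/top10.png', big[420:880,480:1280])
for n in names+['jar']: print(n,[(np.round(d['location']).tolist(),round(d['conf'],2)) for d in spotter.boxes_of(n,f)[:1]])
E
```

```text
34.6 [ 492.22631644 -217.64717599  352.42898356]
yellow_tin [([585.0, 149.0, 171.0], 0.6)]
green_tin [([592.0, 54.0, 137.0], 0.95)]
blue_tin [([607.0, -40.0, 106.0], 0.58)]
white_tin [([619.0, -138.0, 77.0], 0.88)]
jar [([412.0, -276.0, 87.0], 0.94)]
```

View pics/top10.png

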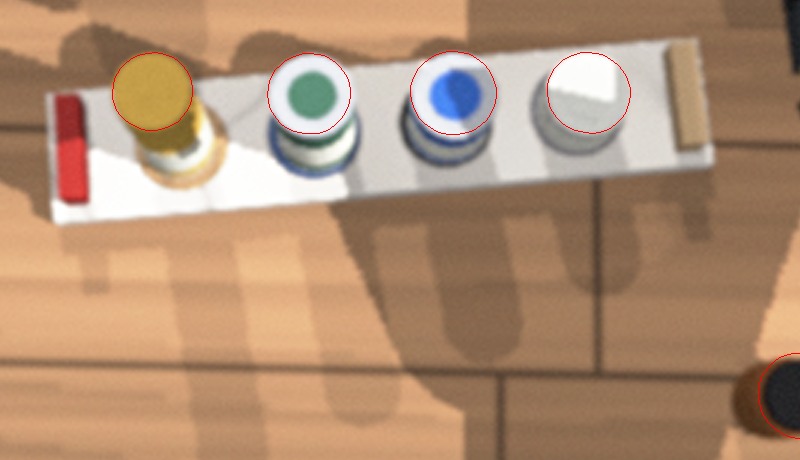

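All four lids match their target circles, the tins stand upright, and the arm is clear of everything. Handing in.

```bash
python3 -c "
from bench import job
print(job.finish_job())"
```

```text
the job is handed in; nothing more can be done
None
```

The four tins stand in order of height from the red block: yellow on the cork mat, green on blue, blue on black, and white on grey. I placed them shortest first and handed the job in at about 35 s of the 109 s allowed.

- **Placement:** in the last top picture every lid lay within about 3 mm of its target circle, against the 13 mm allowed. All tins looked upright, the gripper was open and the arm was clear.
- **Jar:** it had not visibly moved from where it started.
- **Checks that disagreed:** the side camera showed offsets of a few pixels for white and the jar. The network's tin positions were up to about 12 mm off mine. I put the side-view offsets down to calibration. The network reports the middle of the visible surface, not the tin's axis. The lid overlays and the mat rings seen around the tins supported my own numbers.

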